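# Torque the vent plug of a battery pack with a preset torque key

## Robot

A 6-joint arm with a two-finger parallel gripper is mounted at the origin on the work surface. World frame = base frame: x ahead of the robot, y to its left, z up, the work surface at z = 0. Lengths are in m, angles in degrees, forces in N, time in s.
With the tool pointing down it reaches from about 0.3 to 0.75 m from the base axis. Payload 8.5 kg.
Tool frame: the origin (TCP) lies between the finger pads; the fingertips stand 14 mm ahead of it and the grasp point (between the pads) lies 5 mm behind it; z points along the fingers, y is the direction in which the jaws open and shut (so a half turn about z gives the same grasp; the last joint's range is limited). The gripper opens to 85 mm and grips with 20 to 120 N. Pads are 22 mm wide; open, the fingers measure 114 mm over their backs; the gripper's body (76 mm by 85 mm) begins 54 mm behind the grasp point. The pads swing forward as they close: fully open they stand 13 mm farther back than shut.
Start: joints at [-76.335, 21.807, 74.336, -0, 83.858, -12.336], TCP at [0.241, -0.494, 0.212] pointing down, gripper open.
Joint ranges: [-178.18, 178.18], [-50.72, 133.34], [12.68, 142.11], [-81.47, 261.47], [9.98, 163.14], [-165.26, 165.26]. Speed limits (degrees/s): [136.94, 136.94, 180, 180, 180, 180].

## Interface

Orientations are given as a 3x3 rotation matrix whose columns are the frame's x, y, z axes.
In Python, from rig import env gives the robot as it stands.
- The arm moves only by the tool move_arm, never from a script. Its argument "series" is a list of rows, each a list of 3 entries, a list of its own where there are three numbers: the closure in counts, from 0 (fully open) to 255 (shut), then the shift along the world's x, y, z in cm, then the turn, a rotation vector about the world's x, y, z in degrees. A call has 1 to 10 rows; each row shifts and turns the commanded pose from where the row before left it; what a row does not reach is not made up. A row lasts 1/12 s, in which the tool goes at most 41.7 mm and 7.16 degrees, less where a joint would pass 70% of its speed; a pose out of reach is approached as far as the arm can. A call is refused whole if a number of a shift passes 4.17 or a number of a turn 7.16, either way. A call with a gripper value outside its range is refused whole. The fingers move at their own pace and stop on an object; "newtons" is the grip in N (left out, the last holds). Time passes only in rows, so rows that do not move let the fingers close. It gives the time, the measured TCP pose, the force and the opening at its end, in the units of the state.
- env.observe(): the state, without advancing time (a new reading comes with each control period).
- env.get_image(name): name is "scene" or "top" or "wrist"; returns a dict with "color" (384x512x3 uint8, red, green, blue), "fx", "fy", "cx", "cy" (pixels), "position" and "orientation" of the camera in the world. Camera axes: x right, y down, z forward; pixel columns grow to the right and rows downward; lengths in m; the calibration is good to about 2 mm. The wrist camera is an equidistant fisheye: a pixel r from the principal point sees the ray r / f radians off the axis. A picture is of the moment at which its call begins. There is no depth.
- env.close_job(): hands the job in, once; it reports no verdict.
The state is a dict: "time_s": time; "q": joint angles; "qvel": joint speeds; "joint_efforts": joint torques, N m; "position": TCP position; "tool_rot": TCP orientation; "ft_force": force on the tool from outside, world axes, zero at the start; "wrist_torque": the same for the moment, N m; "grip_width": finger opening in m.
Only numpy, scipy, OpenCV 4.12 (cv2) and the standard library are available. Lean on these libraries where they do the work, as an engineer would, in place of code of your own. Each camera call takes 0.05 s, during which the arm holds its last target. There are 200 camera calls.

## Task

Tighten the vent plug in the lid of the blue battery pack to its set torque: take the preset torque key from its stand, set its hex socket squarely and fully home on the plug without ramming it, turn it clockwise until its clutch slips, and stop at once, before the handle has slipped 15 degrees. Then lift the key off without loosening the plug and set it gently upright in its stand again. Leave the other things on the bench alone.

Things in the scene. Friction and masses are not known exactly. Their poses are not given: they have to be found in the camera images.
- key_grip (a point): Centre of the red T-bar of the torque key, where it is grasped. The bar is 100 mm long (this point's x axis), 18 mm wide (y), 22 mm high (z up); free neck of 14 mm diameter for 20 mm below it, then the 38 mm wide clutch housing, then the socket. The key is 104 mm tall, weighs about 0.4 kg, and this point is 93 mm above the socket's mouth. At the start it stands upright in its stand.
- socket_mouth (a point): Centre of the open lower end of the key's steel hex socket: z up along the key, x square to one of its flats. Socket 38.4 mm across flats inside, 26 mm deep, 58 mm across the outside corners. At the start its x axis lies along the T-bar, and it keeps so unless the clutch slips.
- clutch (a joint): Angle (rad) by which the T-bar has slipped past the socket in the key's clutch, clockwise seen from above positive, 0 at the start. The clutch holds like a solid shaft up to 0.6 N m about the key's axis; above that it slips at this same torque. When the motion pauses, the torque still held can be less (0.3 to 0.6 N m).
- plug (a joint): Angle (rad) of the vent plug in its thread, growing clockwise seen from above (tightening), from an arbitrary zero. It turns against a drag of 0.12 N m and then stops dead where it is tight, anywhere from 15 to 72 degrees further on than at the start: the reading there is not known, it must be felt.
- plug_seat (a point): On the axis of the grey hex vent plug, on top of its round black flange (72 mm wide), where the socket's rim rests when fully home: then it coincides with the socket's mouth. The hex is 36 mm across flats and stands 16 mm above this point, with a 5 mm domed, tapered top above that (35.6 mm at its foot to 25 mm). z up; x points square to one flat, to the small white dot on the flange. Turns with the plug.
- stand_floor (a point): Centre of the inner floor of the round black cup of the key's stand, where the socket's mouth rests. Cup 66 mm wide inside, 18 mm deep above this floor (rim 30 mm above the bench), on a dark steel plate 100 mm square; fixed to the bench.
- pack: The blue battery pack, 170 mm (x) by 220 mm (y) by 75 mm high, fixed to the bench; origin at the centre of its underside. The vent plug sits in its lid 50 mm from the middle along +y.
- key: The whole torque key (T-bar, neck, clutch housing and socket); origin at the centre of the socket's mouth, z up along the key, x along the T-bar.
- dish: Bystander: small steel dish, 56 mm wide, 20 mm high, loose on the pack's lid about 125 mm from the plug; origin at its underside.
- brick: Bystander: black battery brick with a blue circuit board on top, 76 x 60 x 74 mm; origin at its underside.
- glue: Bystander: slim white bottle with a red cap, 34 mm wide, 100 mm high; origin at its underside.
- tape: Bystander: yellow roll of tape lying flat, 84 mm wide, 22 mm high; origin at its underside.
- meter: Bystander: yellow hand meter lying flat, 85 x 160 x 41 mm; origin at its underside.
Things that resemble listed ones, but are neither listed nor needed, are in the scene too. Of the things that look like the part that bears stand_floor, the middle-sized one is meant.

How it is judged:
By the outcome, as a careful person would: the job done as asked, in the order asked, and still so for the second after the job is handed in, with the robot touching nothing.
It also fails if it takes over 69 s, if anything falls off the work surface, if the arm or the gripper's body presses on something with over 40 N, if the wrist force passes 120 N, or if a joint passes its speed limit or range.

## Working session

There is one attempt and no reset: what is moved stays moved. The work goes in short steps, Python scripts to look and compute and a tool call to move; the robot and the scene stay as the last step left them, time stands still between calls to the robot, and variables do not carry over. Pictures are saved under pics/ and viewed, about 8 in all and at most 12, crops included, and the job is handed in when it is done.

Besides the shell and the picture viewer there is one more tool, called after "Call:" by a JSON object that holds its "api" and its "payload". move_arm: Moves the arm, as the interface text tells. Its arguments: {"type":"object","properties":{"series":{"type":"array","items":{"type":"array"}},"newtons":{"type":"number"}},"required":["series"]}

```bash
mkdir -p pics; cat > h.py <<'E'
from rig import env
import numpy as np, cv2
def grab(n):
    d=env.get_image(n); np.save(f'pics/{n}.npy',d['color']); return d
def save(img,name): cv2.imwrite(f'pics/{name}.png',cv2.cvtColor(img,cv2.COLOR_RGB2BGR))
def ray(d,u,v,fish=False):
    x=(u-d['cx'])/d['fx'];y=(v-d['cy'])/d['fy']
    if fish:
        r=np.hypot(x,y); k=np.sin(r)/r if r>1e-9 else 1; c=np.array([x*k,y*k,np.cos(r)])
    else: c=np.array([x,y,1.])
    return np.array(d['position']),np.array(d['orientation'])@c
def at_z(d,u,v,z,fish=False):
    p,r=ray(d,u,v,fish); return p+r*(z-p[2])/r[2]
def proj(d,P,fish=False):
    c=np.array(d['orientation']).T@(np.array(P)-d['position'])
    if fish:
        r=np.hypot(c[0],c[1]); t=np.arctan2(r,c[2]); k=t/r if r>1e-9 else 0
        return d['cx']+d['fx']*c[0]*k,d['cy']+d['fy']*c[1]*k
    return d['cx']+d['fx']*c[0]/c[2],d['cy']+d['fy']*c[1]/c[2]
E
python3 - <<'E'
from h import *
a=grab('top');b=grab('scene')
save(cv2.resize(a['color'],(800,600),interpolation=cv2.INTER_CUBIC),'top1')
save(cv2.resize(b['color'],(800,600),interpolation=cv2.INTER_CUBIC),'scene1')
for d in(a,b): print({k:np.round(v,3).tolist() for k,v in d.items() if k!='color'})
print(env.observe())
E
```

```text
{'fx': 442.393, 'fy': 442.393, 'cx': 250.931, 'cy': 187.181, 'position': [0.301, -0.022, 1.4], 'orientation': [[-0.012, -0.984, 0.177], [-1.0, 0.013, 0.004], [-0.006, -0.177, -0.984]]}
{'fx': 448.149, 'fy': 448.149, 'cx': 250.726, 'cy': 181.345, 'position': [1.074, -0.741, 0.791], 'orientation': [[0.783, 0.387, -0.488], [0.623, -0.475, 0.622], [0.009, -0.791, -0.612]]}
{'time_s': 0.1, 'q': array([-7.63367354e+01,  2.18385420e+01,  7.43811452e+01,  6.47390943e-04,
        8.38598394e+01, -1.23349710e+01]), 'qvel': array([ 0.01213427, -0.12047361, -0.13575407, -0.0055185 ,  0.0058489 ,
        0.10026819]), 'joint_efforts': array([ 6.06951508e-03, -4.49219441e+01, -2.31658190e+01, -4.70085411e-05,
        3.62513230e-03, -3.33088769e-05]), 'position': array([ 0.24102282, -0.49403663,  0.21155599]), 'tool_rot': array([[ 8.98808127e-01,  4.38342161e-01, -3.16950592e-04],
       [ 4.38342167e-01, -8.98807164e-01,  1.35137551e-03],
       [ 3.07487400e-04, -1.35356010e-03, -9.99999037e-01]]), 'ft_force': array([ 0.34518728, -0.66294945, -0.22042779]), 'wrist_torque': array([ 7.92573938e-05,  1.06884559e-02, -4.49390183e-03]), 'grip_width': 0.08548248937385393}
```

View pics/top1.png

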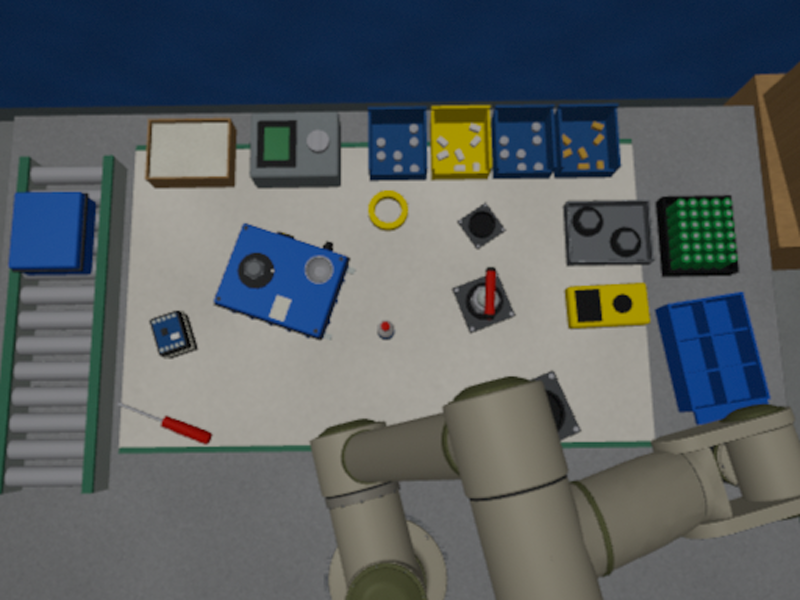

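View pics/scene1.png

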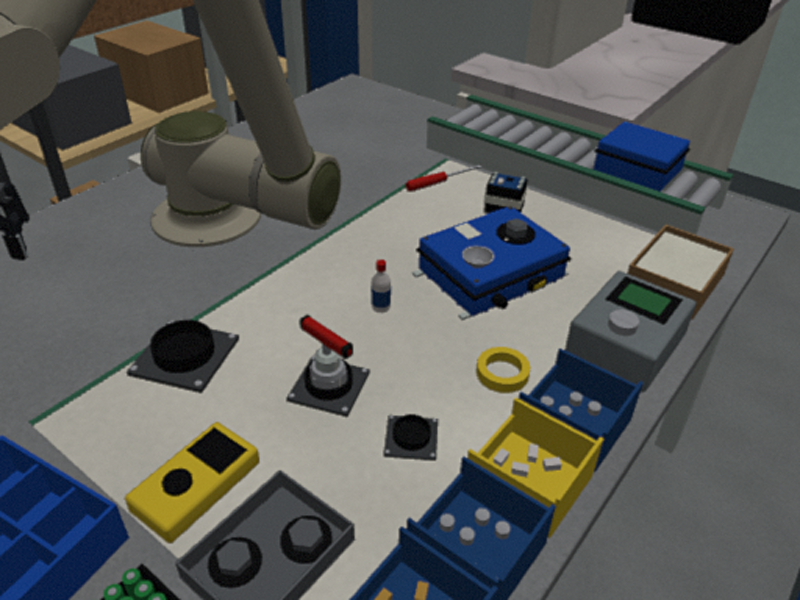

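The three stand-like things in the top view are small (482,224), middle (484,303) and large (550,405). The middle one holds the red T-bar key and fits the description. The two hexes in the grey tray (588,220 and 625,240) are look-alikes, since the plug is in the blue pack's lid (256,269). I'll confirm in an enlarged crop.

```bash
python3 - <<'E'
from h import *
a=np.load('pics/top.npy');b=np.load('pics/scene.npy')
f=lambda im,u,v,w,h,s:cv2.resize(im[v:v+h,u:u+w],(w*s,h*s),interpolation=cv2.INTER_CUBIC)
A=np.vstack([np.hstack([f(a,280,160,57,60,7)[:,:399],f(a,135,140,100,75,4)[:,:400][:300].repeat(1,0) if 0 else cv2.resize(f(a,135,140,95,100,4),(400,420))]),
 ])
B=cv2.resize(f(b,180,195,60,70,4),(155,180))
save(A,'crop1')
print(A.shape)
E
```

```text
(420, 799, 3)
```

View pics/crop1.png

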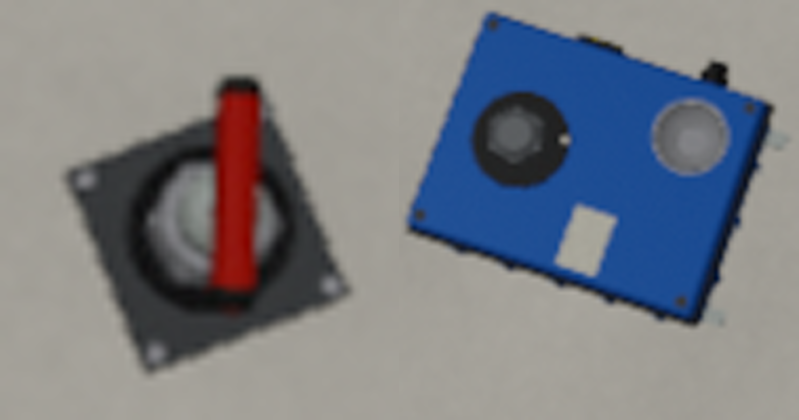

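```bash
python3 - <<'E'
from h import *
a=env.get_image('top')
L=lambda x,y:(280+x/7,160+y/7)
R=lambda x,y:(135+(x-399)/4.21,140+y/4.2)
for n,p,z in [('barN',L(239,92),.116),('barS',L(234,292),.116),('plate1',L(68,174),.006),('plate2',L(150,372),.006),('plate3',L(350,292),.006),('flange',R(521,140),.08),('dot',R(565,140),.08),('dish',R(690,137),.085),('hextop',R(515,135),.1),
 ('pk1',R(490,14),.075),('pk2',R(773,104),.075),('pk3',R(696,322),.075),('pk4',R(409,226),.075)]:
    print(n,at_z(a,*p,z).round(4))
w=grab('wrist');o=env.observe()
print({k:np.round(v,4).tolist() for k,v in w.items() if k!='color'})
E
```

```text
barN [ 0.5711 -0.2046  0.116 ]
barS [ 0.4856 -0.1994  0.116 ]
plate1 [ 0.557  -0.1407  0.006 ]
plate2 [ 0.4654 -0.1753  0.006 ]
plate3 [ 0.5008 -0.2672  0.006 ]
flange [0.5841 0.2483 0.08  ]
dot [0.5836 0.2164 0.08  ]
dish [0.5836 0.1251 0.085 ]
hextop [0.5835 0.2486 0.1   ]
pk1 [0.6806 0.2744 0.075 ]
pk2 [0.6097 0.0658 0.075 ]
pk3 [0.4502 0.121  0.075 ]
pk4 [0.5225 0.3289 0.075 ]
{'fx': 297.3186, 'fy': 297.3186, 'cx': 262.3877, 'cy': 193.7029, 'position': [0.309, -0.4611, 0.3728], 'orientation': [[0.4386, -0.8574, -0.2693], [-0.8987, -0.4194, -0.1284], [-0.0029, 0.2983, -0.9545]]}
```

Call:
{"api": "move_arm", "payload": {"series": [[0,[2.4,2.4,0.1],[0,0,-5.9]],[0,[2.4,2.4,0.1],[0,0,-5.9]],[0,[2.4,2.4,0.1],[0,0,-5.9]],[0,[2.4,2.4,0.1],[0,0,-5.9]],[0,[2.4,2.4,0.1],[0,0,-5.9]],[0,[2.4,2.4,0.1],[0,0,0]],[0,[2.4,2.4,0.1],[0,0,0]],[0,[2.4,2.4,0.1],[0,0,0]],[0,[2.4,2.4,0],[0,0,0]],[0,[2.4,2.4,0],[0,0,0]]], "newtons": 60}}

```text
time_s: 1.03
position: [0.4821, -0.2529, 0.2201]
tool_rot: [[0.998, -0.061, -0.0], [-0.061, -0.998, 0.0], [-0.0, -0.0, -1.0]]
ft_force: [0.5, -0.6, 1.1]
grip_width: 0.0854
```

Call:
{"api": "move_arm", "payload": {"series": [[0,[2.3,2.5,0],[0,0,0]],[0,[2.3,2.5,0],[0,0,0]],[0,[0,0,0],[0,0,0]],[0,[0,0,0],[0,0,0]]]}}

```text
time_s: 1.37
position: [0.5278, -0.203, 0.2197]
tool_rot: [[0.998, -0.058, -0.001], [-0.058, -0.998, 0.0], [-0.001, -0.0, -1.0]]
ft_force: [-0.1, -0.5, 0.1]
grip_width: 0.0852
```

```bash
cat > st.py <<'E'
from h import *
def st():
    o=env.observe();R=o['tool_rot']
    print('t',o['time_s'],'pos',o['position'].round(4),'yaw',np.degrees(np.arctan2(R[1,0],R[0,0])).round(2),'tilt',R[:2,2].round(4),'F',o['ft_force'].round(2),'T',o['wrist_torque'].round(3),'w',round(o['grip_width'],4),'q',o['q'].round(1))
E
python3 - <<'E'
from st import *
w=grab('wrist');st()
save(cv2.resize(w['color'],(800,600),interpolation=cv2.INTER_CUBIC),'w1')
E
```

```text
t 1.4167 pos [ 0.5271 -0.204   0.2198] yaw -3.43 tilt [-0.0006  0.0001] F [ 0.57 -0.38  0.34] T [ 0.001 -0.031 -0.005] w 0.0857 q [-33.1  23.1  71.   -0.   85.9  60.3]
```

View pics/w1.png

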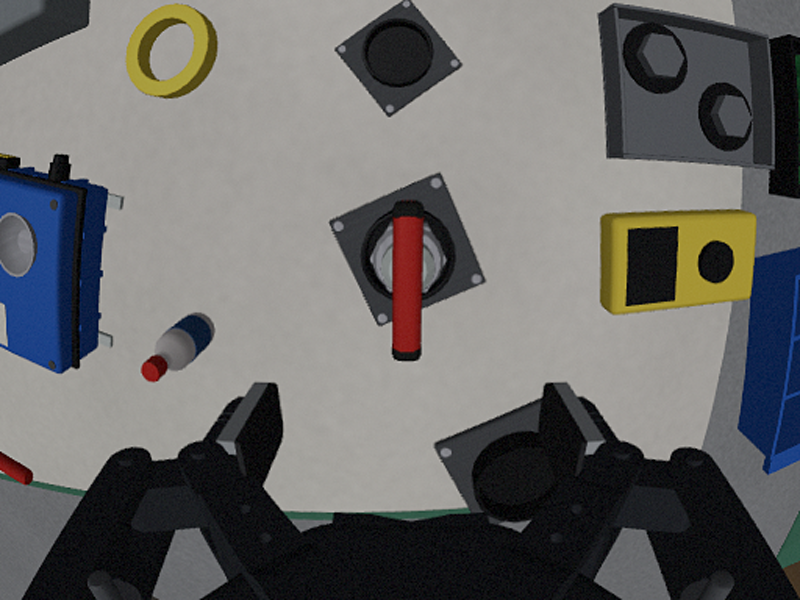

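The wrist view shows the bar from (407,203) to (406,350) and the stand plate with corners at (440,175), (332,223), (380,324) and (484,280).

```bash
python3 - <<'E'
from st import *
w=env.get_image('wrist')
s=.64
P=lambda u,v,z:at_z(w,u*s,v*s,z,True)
a,b=P(407.5,203,.116),P(406,350,.116);print(a,b,(a+b)/2,np.linalg.norm(a-b),np.degrees(np.arctan2(*(a-b)[1::-1])))
for z in(0.003,): print([P(*c,z).round(4) for c in[(440,175),(330,223),(379,325),(485,280)]],np.mean([P(*c,z) for c in[(440,175),(330,223),(379,325),(485,280)]],0))
print('L/R mid edges',P(392,280,.116),P(422,280,.116))
E
```

```text
[ 0.57897177 -0.20553933  0.116     ] [ 0.48909663 -0.19911188  0.116     ] [ 0.5340342  -0.20232561  0.116     ] 0.0901046762145383 -4.090562214006144
[array([ 0.5902, -0.2317,  0.003 ]), array([ 0.5568, -0.1394,  0.003 ]), array([ 0.4655, -0.1731,  0.003 ]), array([ 0.5005, -0.2658,  0.003 ])] [ 0.52827424 -0.20250792  0.003     ]
L/R mid edges [ 0.53424968 -0.19366316  0.116     ] [ 0.53319731 -0.2113114   0.116     ]
```

Call:
{"api": "move_arm", "payload": {"series": [[0,[0.3,0.15,-2],[0,0,-0.5]],[0,[0,0,-2.5],[0,0,0]],[0,[0,0,-2.5],[0,0,0]],[0,[0,0,-2.5],[0,0,0]],[0,[0,0,-1.5],[0,0,0]],[0,[0,0,-1],[0,0,0]],[0,[0,0,0],[0,0,0]]]}}

```text
time_s: 2.05
position: [0.5288, -0.2033, 0.0984]
tool_rot: [[0.997, -0.071, -0.003], [-0.071, -0.997, 0.002], [-0.003, -0.002, -1.0]]
ft_force: [0.6, -0.1, -0.5]
grip_width: 0.0855
```

```bash
python3 - <<'E'
from st import *
w=grab('wrist');st()
save(cv2.resize(w['color'][100:384,100:400],(750,710),interpolation=cv2.INTER_CUBIC)[:600],'w2')
E
```

```text
t 2.1 pos [ 0.5296 -0.2035  0.0999] yaw -4.07 tilt [-0.0009  0.0005] F [-0.33  0.13  0.  ] T [ 0.009 -0.008  0.058] w 0.0854 q [-33.   29.5  81.4  -0.   69.2  61.1]
```

View pics/w2.png

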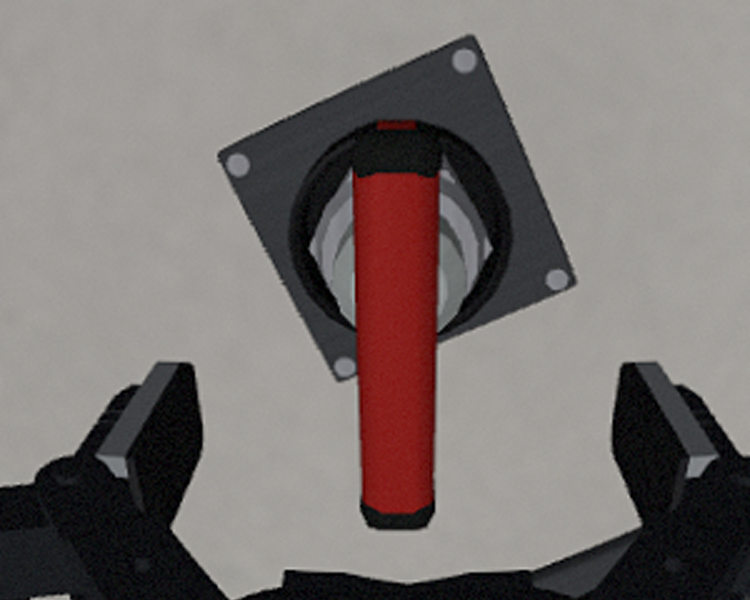

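```bash
python3 - <<'E'
from st import *
w=env.get_image('wrist')
P=lambda u,v,z:at_z(w,100+u/2.5,100+v/2.5,z,True)
a,b=P(397,172,.116),P(397,515,.116);print(a,b,(a+b)/2,np.linalg.norm(a-b))
a,b=P(397,130,.116),P(397,528,.116);print(a,b,(a+b)/2,np.linalg.norm(a-b))
p=[P(*c,.004) for c in[(475,36),(219,154),(338,382),(577,284)]];print(np.mean(p,0),[np.linalg.norm(p[i]-p[i-1]).round(4) for i in range(4)])
# cup rim z=.030 L,R extremes
print(P(290,235,.03),P(511,235,.03),P(400,120,.03))
E
```

```text
[ 0.57283949 -0.20478421  0.116     ] [ 0.4878328  -0.19834144  0.116     ] [ 0.53033615 -0.20156283  0.116     ] 0.08525048451907173
[ 0.58132153 -0.20540949  0.116     ] [ 0.48357371 -0.19801216  0.116     ] [ 0.53244762 -0.20171083  0.116     ] 0.09802732538561086
[ 0.52987399 -0.20192394  0.004     ] [np.float64(0.0997), np.float64(0.0997), np.float64(0.0997), np.float64(0.1002)]
[ 0.53515304 -0.16557023  0.03      ] [ 0.53005483 -0.23793714  0.03      ] [ 0.57026493 -0.204388    0.03      ]
```

Call:
{"api": "move_arm", "payload": {"series": [[0,[0.05,0.2,0],[0,0,0]],[120,[0,0,0],[0,0,0]],[255,[0,0,0],[0,0,0]],[255,[0,0,0],[0,0,0]],[255,[0,0,0],[0,0,0]],[255,[0,0,0],[0,0,0]],[255,[0,0,0],[0,0,0]],[255,[0,0,0],[0,0,0]]], "newtons": 100}}

```text
time_s: 2.82
position: [0.5306, -0.2008, 0.1001]
tool_rot: [[0.998, -0.07, -0.0], [-0.07, -0.998, 0.0], [-0.0, -0.0, -1.0]]
ft_force: [-0.1, -0.6, -0.4]
grip_width: 0.0003
```

```bash
python3 -c "
from st import *
st()"
```

```text
t 2.8167 pos [ 0.5306 -0.2008  0.1001] yaw -4.0 tilt [-0.  0.] F [-0.06 -0.63 -0.36] T [-0.027  0.017  0.02 ] w 0.0003 q [-32.7  29.4  81.4   0.   69.2  61.3]
```

The opening reads 0.3 mm, so the fingers didn't catch the bar. I'll look before doing anything else.

```bash
python3 - <<'E'
from st import *
w=grab('wrist');b=grab('scene');st()
A=cv2.resize(w['color'][100:384,100:400],(400,378),interpolation=cv2.INTER_CUBIC)
B=cv2.resize(b['color'][160:274,150:270],(398,378),interpolation=cv2.INTER_CUBIC)
save(np.hstack([A,B]),'w3')
E
```

```text
t 2.9167 pos [ 0.5306 -0.2008  0.1001] yaw -4.0 tilt [-0.      0.0001] F [ 0.02 -0.11  0.38] T [-0.021 -0.008  0.011] w -0.0003 q [-32.7  29.4  81.4   0.   69.2  61.3]
```

View pics/w3.png

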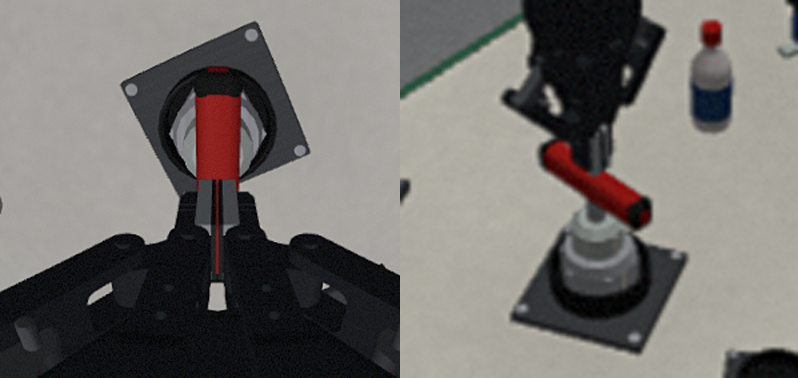

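```bash
python3 - <<'E'
from st import *
w=env.get_image('wrist');b=env.get_image('scene')
for z in(.08,.086,.1,.116,.13,.15):
    u,v=proj(w,[.5306,-.2008,z],True);U,V=proj(b,[.5306,-.2008,z])
    print(z,((u-100)/.75,(v-100)/.7513),(400+(U-150)*398/120,(V-160)*378/114))
print(w['position'],w['orientation'])
E
```

```text
0.08 (np.float64(216.55082054780974), np.float64(160.9831654257247)) (np.float64(597.1227571992824), np.float64(207.89212358464252))
0.086 (np.float64(216.5374988101627), np.float64(165.77804924070156)) (np.float64(596.7144007790015), np.float64(201.55617582263775))
0.1 (np.float64(216.50315704482546), np.float64(178.11682441128116)) (np.float64(595.7501869742093), np.float64(186.59569523471853))
0.116 (np.float64(216.45726950186562), np.float64(194.55501707213745)) (np.float64(594.6282924672332), np.float64(169.18868352228353))
0.13 (np.float64(216.4098972220942), np.float64(211.46666143641588)) (np.float64(593.6287240891236), np.float64(153.6796509377218))
0.15 (np.float64(216.32706704409057), np.float64(240.8945728787889)) (np.float64(592.1708783489634), np.float64(131.06011076161997))
[ 0.60607657 -0.20624991  0.26119659] [[-0.06950143 -0.95186978 -0.29851878]
 [-0.99758119  0.06597274  0.02189432]
 [-0.00114644  0.29931841 -0.9541526 ]]
```

Both views put the closed fingertips at about z 0.116, on or just above the bar's top. In w2 the open tips also work out at about 0.129. The real tips are therefore about 30 mm farther back than the tool text says. I'll open, go down 3.1 cm and close again.

Call:
{"api": "move_arm", "payload": {"series": [[0,[0,0,0.3],[0,0,0]],[0,[0,0,0],[0,0,0]],[0,[0,0,0],[0,0,0]],[0,[0,0,0],[0,0,0]],[0,[0,0,0],[0,0,0]],[0,[0,0,0],[0,0,0]],[0,[0,-0.08,-1.2],[0,0,0]],[0,[0,0,-1.2],[0,0,0]],[0,[0,0,-1],[0,0,0]],[0,[0,0,0],[0,0,0]]]}}

```text
time_s: 3.85
position: [0.5297, -0.2011, 0.0672]
tool_rot: [[0.998, -0.07, -0.003], [-0.07, -0.998, 0.002], [-0.003, -0.002, -1.0]]
ft_force: [-0.4, 0.4, -0.5]
grip_width: 0.0853
```

Call:
{"api": "move_arm", "payload": {"series": [[120,[0,0,0],[0,0,0]],[200,[0,0,0],[0,0,0]],[255,[0,0,0],[0,0,0]],[255,[0,0,0],[0,0,0]],[255,[0,0,0],[0,0,0]],[255,[0,0,0],[0,0,0]]], "newtons": 100}}

```text
time_s: 4.35
position: [0.5308, -0.2016, 0.0697]
tool_rot: [[0.998, -0.07, 0.001], [-0.07, -0.998, -0.0], [0.001, 0.0, -1.0]]
ft_force: [-0.8, 0.6, 0.7]
grip_width: 0.0161
```

```bash
python3 - <<'E'
from st import *
w=grab('wrist');b=grab('scene');st()
A=cv2.resize(w['color'][100:384,100:400],(400,378),interpolation=cv2.INTER_CUBIC)
B=cv2.resize(b['color'][160:274,150:270],(398,378),interpolation=cv2.INTER_CUBIC)
save(np.hstack([A,B]),'w4')
E
```

```text
t 4.45 pos [ 0.5308 -0.2016  0.0697] yaw -4.0 tilt [ 0.0007 -0.0002] F [-0.33  1.53  4.98] T [0.263 0.154 0.005] w 0.0161 q [-32.7  31.5  83.5   0.   65.   61.2]
```

View pics/w4.png

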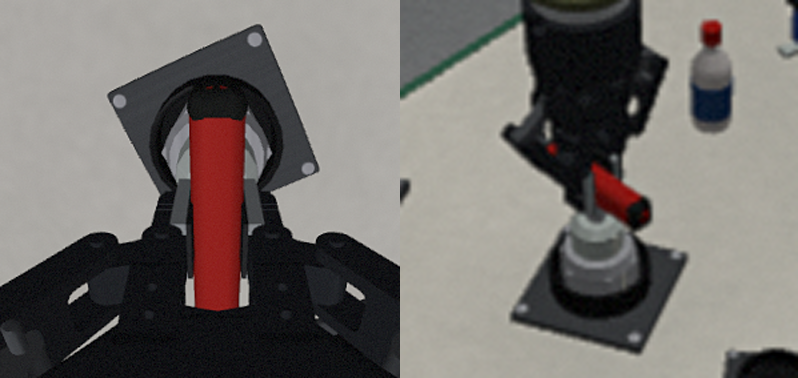

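Call:
{"api": "move_arm", "payload": {"series": [[255,[0,0,0],[0,0,0]],[255,[0,0,0],[0,0,0]],[255,[0,0,0.5],[0,0,0]],[255,[0,0,1],[0,0,0]],[255,[0,0,1],[0,0,0]],[255,[0,0,1],[0,0,0]],[255,[0,0,0],[0,0,0]]]}}

```text
time_s: 5.03
position: [0.5316, -0.2022, 0.1067]
tool_rot: [[0.998, -0.07, 0.004], [-0.07, -0.998, -0.002], [0.004, 0.002, -1.0]]
ft_force: [0.6, -0.9, -3.6]
grip_width: 0.0163
```

```bash
python3 -c "
from st import *
st()"
```

```text
t 5.0333 pos [ 0.5316 -0.2022  0.1067] yaw -4.0 tilt [ 0.0036 -0.0023] F [ 0.55 -0.9  -3.6 ] T [-0.057  0.015 -0.035] w 0.0163 q [-32.8  29.   80.9  -0.   69.8  61.2]
```

Call:
{"api": "move_arm", "payload": {"series": [[255,[0,0,3.3],[0,0,7.1]],[255,[0,0,3.3],[0,0,7.1]],[255,[0,0,3.4],[0,0,7.1]],[255,[0.3,3,0],[0,0,7.1]],[255,[0.3,3,0],[0,0,7.1]],[255,[0.3,3,0],[0,0,7.1]],[255,[0.3,3,0],[0,0,7.1]],[255,[0.3,3,0],[0,0,7.1]],[255,[0.3,3,0],[0,0,7.1]],[255,[0.3,3,0],[0,0,7.1]]]}}

```text
time_s: 5.87
position: [0.5514, 0.0099, 0.2041]
tool_rot: [[0.385, 0.923, -0.0], [0.923, -0.385, 0.0], [-0.0, -0.0, -1.0]]
ft_force: [0.5, -0.5, -4.2]
grip_width: 0.0163
```

Call:
{"api": "move_arm", "payload": {"series": [[255,[0.3,3,0],[0,0,7.1]],[255,[0.3,3,0],[0,0,7.1]],[255,[0.3,3,0],[0,0,7.1]],[255,[0,1.5,0],[0,0,0.7]],[255,[0,0,0],[0,0,0]],[255,[0,0,0],[0,0,0]]]}}

```text
time_s: 6.37
position: [0.5603, 0.1139, 0.2039]
tool_rot: [[0.016, 1.0, -0.0], [1.0, -0.016, -0.0], [-0.0, -0.0, -1.0]]
ft_force: [-0.5, -0.6, -3.3]
grip_width: 0.0165
```

```bash
python3 - <<'E'
from st import *
w=grab('wrist');st()
print(w['position'],proj(w,[.584,.248,.08],True),proj(w,[.584,.215,.08],True))
save(cv2.resize(w['color'],(800,600),interpolation=cv2.INTER_CUBIC),'w5')
E
```

```text
t 6.4167 pos [0.5605 0.1131 0.204 ] yaw 88.98 tilt [-0.0003 -0.0004] F [ 0.11 -0.16 -3.86] T [-0.024 -0.015 -0.039] w 0.0166 q [-0.4 24.3 71.6 -0.  84.1  0.6]
[0.56128002 0.18984619 0.36502123] (np.float64(286.19959016366147), np.float64(44.20226116768103)) (np.float64(286.75393993498994), np.float64(77.80872867909511))
```

View pics/w5.png

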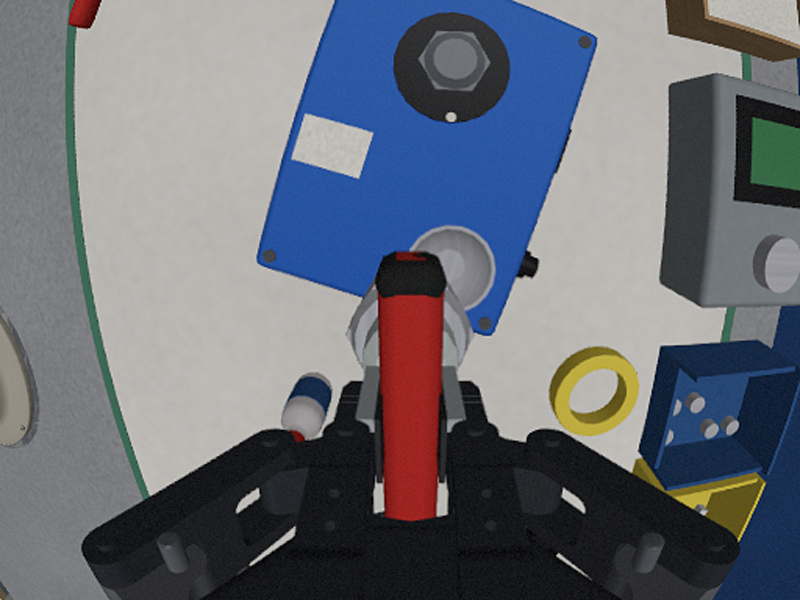

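```bash
python3 - <<'E'
from st import *
w=env.get_image('wrist')
c=np.array([.582,.246]);h=.045;n=540;zz=.08
def ortho(z):
    g=np.linspace(-h,h,n);M=np.zeros((n,n,2),np.float32)
    for i,y in enumerate(g[::-1]):
        for j,x in enumerate(g): M[i,j]=proj(w,[c[0]+x,c[1]+y,z],True)
    return cv2.remap(w['color'],M[...,0],M[...,1],cv2.INTER_CUBIC)
o=ortho(zz)
xy=lambda u,v:(c[0]-h+2*h*u/(n-1),c[1]+h-2*h*v/(n-1))
hsv=cv2.cvtColor(o,cv2.COLOR_RGB2HSV)
blue=((hsv[...,1]>130)&(hsv[...,0]>95)&(hsv[...,0]<130)&(hsv[...,2]>80)).astype(np.uint8)
m=1-blue
cs,_=cv2.findContours(m,cv2.RETR_EXTERNAL,cv2.CHAIN_APPROX_NONE);k=max(cs,key=cv2.contourArea)
e=cv2.fitEllipse(cv2.convexHull(k));print('flange',xy(*e[0]),'axes mm',np.array(e[1])*2*h*1e3/(n-1))
wh=((o.min(2)>150)).astype(np.uint8);N,l,s,ce=cv2.connectedComponentsWithStats(wh)
for i in range(1,N):
    if s[i,4]>30:
        p=xy(*ce[i]);f=xy(*e[0]);print('dot',p,s[i,4],'ang',np.degrees(np.arctan2(p[1]-f[1],p[0]-f[0])),np.hypot(p[1]-f[1],p[0]-f[0]))
save(cv2.resize(o,(600,600)),'ortho')
E
```

```text
flange (np.float64(0.5866505442886494), np.float64(0.25047446494022857)) axes mm [70.68150508 71.48032732]
dot (np.float64(0.5854334165320804), np.float64(0.2183771038827565)) 834 ang -92.17160804209225 0.03212042943096396
dot (np.float64(0.5373900452226344), np.float64(0.20776382769016694)) 128 ang -139.0735270990526 0.06519812345872548
```

View pics/ortho.png

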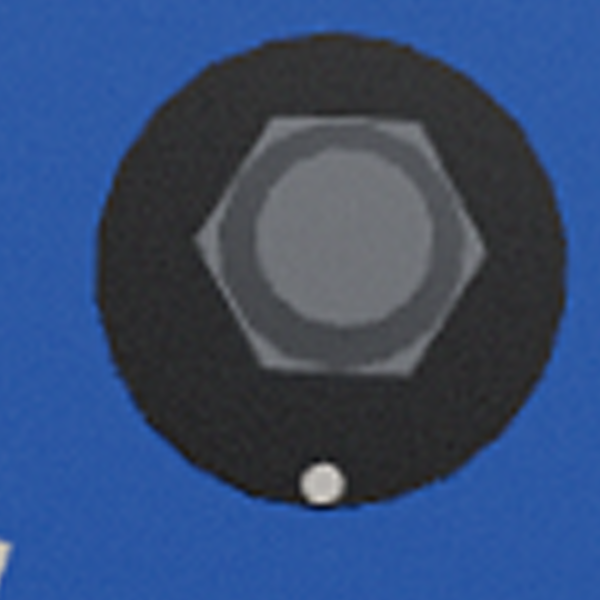

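Call:
{"api": "move_arm", "payload": {"series": [[255,[0.6,3,0],[0,0,-1.2]],[255,[0.6,3,0],[0,0,0]],[255,[0.6,3,0],[0,0,0]],[255,[0.5,3,0],[0,0,0]],[255,[0.3,1.7,0],[0,0,0]],[255,[0,0,-1.5],[0,0,0]],[255,[0,0,-1],[0,0,0]],[255,[0,0,0],[0,0,0]],[255,[0,0,0],[0,0,0]]]}}

```text
time_s: 7.22
position: [0.5866, 0.2491, 0.1786]
tool_rot: [[0.04, 0.999, -0.002], [0.999, -0.04, -0.001], [-0.001, -0.002, -1.0]]
ft_force: [-0.1, 0.1, -2.6]
grip_width: 0.0163
```

```bash
python3 - <<'E'
from st import *
w=grab('wrist');st();o=env.observe()
zt=o['position'][2]+.0463
# bar end: find red/black cap boundary along image column near centre
im=w['color'].astype(int)
u=int(411*.64)
col=im[:,u-3:u+4].mean(1); red=(col[:,0]-col[:,1])
v=np.where(red>70)[0]; print('red rows',v.min(),v.max())
for vv in(v.min(),):
    p=at_z(w,u,vv-.5,zt,True); print(p,(np.array(o['tool_rot']).T@(p-o['position']))*1e3)
save(cv2.resize(w['color'][60:300,140:400],(780,720),interpolation=cv2.INTER_CUBIC)[:600],'w6')
E
```

```text
t 7.2667 pos [0.5869 0.2492 0.1795] yaw 87.7 tilt [ 0.     -0.0001] F [ 0.32  0.41 -3.71] T [-0.021 -0.031 -0.031] w 0.0166 q [12.4 32.  62.3 -0.  85.6 14.7]
red rows 162 332
[0.58848235 0.30274048 0.22577322] [ 53.51670875  -0.59094248 -46.3058999 ]
```

View pics/w6.png

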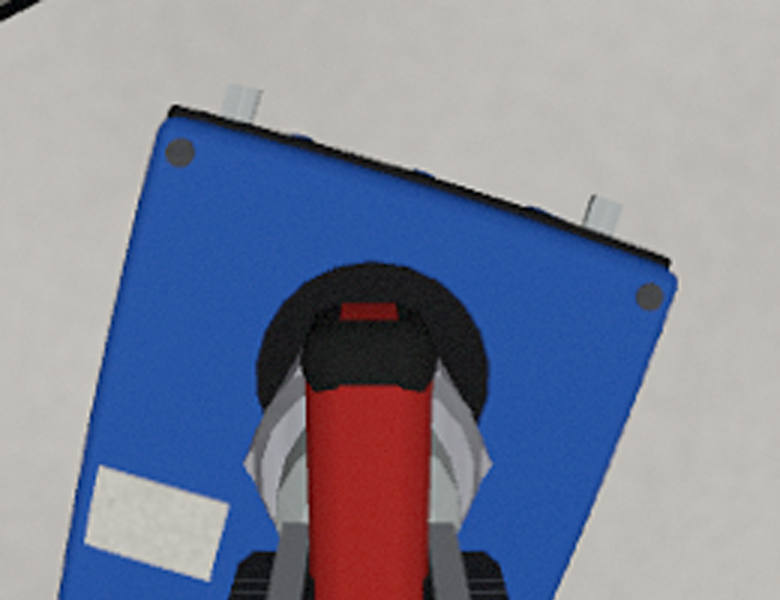

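```bash
python3 - <<'E'
from st import *
w=env.get_image('wrist');o=env.observe();R=o['tool_rot'];t=o['position']
T=lambda u,v,z:((R.T@(at_z(w,140+u/3,60+v/3,z,True)-t))*1e3).round(2)
zt=t[2]+.0463; zm=t[2]-.0577
print('cap',T(369,387,zt),'rim corners',T(245,464,zm),T(491,464,zm), 'bar sides',T(307,450,zt),T(432,450,zt))
# flange contour in the ortho plane
im=w['color'];hsv=cv2.cvtColor(im,cv2.COLOR_RGB2HSV)
pts=[]
for v in range(150,185):
    row=(hsv[v,:,2]<75)&(hsv[v,:,1]<140)
    x=np.where(row[215:315])[0]+215
    if len(x): pts+= [(x.min()-.5,v),(x.max()+.5,v)]
for z in(.076,.080):
    P=np.array([at_z(w,*p,z,True)[:2] for p in pts])
    A=np.c_[2*P,np.ones(len(P))];s=np.linalg.lstsq(A,(P**2).sum(1),rcond=None)[0];r=np.sqrt(s[2]+s[0]**2+s[1]**2)
    res=np.abs(np.hypot(*(P-s[:2]).T)-r); k=res<.001
    s=np.linalg.lstsq(A[k],(P[k]**2).sum(1),rcond=None)[0];r=np.sqrt(s[2]+s[0]**2+s[1]**2)
    print(z,s[:2],r,k.sum(),len(k))
E
```

```text
cap [ 42.2   -0.41 -46.29] rim corners [ -9.52 -33.21  57.67] [-9.48 31.8  57.73] bar sides [ 33.21  -8.89 -46.3 ] [ 33.22   8.23 -46.29]
0.076 [0.58689514 0.25079516] 0.035358731747623044 70 70
0.08 [0.58693575 0.25191915] 0.03482408412551712 70 70
```

Call:
{"api": "move_arm", "payload": {"series": [[255,[0,0,-0.6],[0,0,0]],[255,[0,0,-0.6],[0,0,0]],[255,[0,0,-0.4],[0,0,0]],[255,[0,0,-0.2],[0,0,0]],[255,[0,0,0],[0,0,0]],[255,[0,0,0],[0,0,0]]]}}

```text
time_s: 7.82
position: [0.5866, 0.2504, 0.1611]
tool_rot: [[0.038, 0.999, -0.0], [0.999, -0.038, -0.0], [-0.0, -0.0, -1.0]]
ft_force: [0.3, -0.3, -4.2]
grip_width: 0.0162
```

```bash
python3 -c "
from st import *
st()"
```

```text
t 7.8167 pos [0.5866 0.2504 0.1611] yaw 87.8 tilt [-0.0001 -0.    ] F [ 0.35 -0.35 -4.15] T [-0.006 -0.013 -0.042] w 0.0162 q [12.5 32.8 64.  -0.  83.2 14.7]
```

Call:
{"api": "move_arm", "payload": {"series": [[255,[0.03,0.03,-0.2],[0,0,0]],[255,[0,0,-0.2],[0,0,0]],[255,[0,0,-0.1],[0,0,0]],[255,[0,0,0],[0,0,0]]]}}

```text
time_s: 8.15
position: [0.5868, 0.2507, 0.1558]
tool_rot: [[0.038, 0.999, -0.001], [0.999, -0.038, -0.0], [-0.0, -0.0, -1.0]]
ft_force: [-0.2, 0.8, -3.8]
grip_width: 0.0161
```

Call:
{"api": "move_arm", "payload": {"series": [[255,[0,0,-0.15],[0,0,0]],[255,[0,0,-0.15],[0,0,0]],[255,[0,0,0],[0,0,0]]]}}

```text
time_s: 8.4
position: [0.5868, 0.2506, 0.1528]
tool_rot: [[0.038, 0.999, -0.0], [0.999, -0.038, -0.0], [-0.0, -0.0, -1.0]]
ft_force: [0.7, 0.4, -3.6]
grip_width: 0.0163
```

Call:
{"api": "move_arm", "payload": {"series": [[255,[0,0,-0.15],[0,0,0]],[255,[0,0,-0.15],[0,0,0]],[255,[0,0,0],[0,0,0]]]}}

```text
time_s: 8.65
position: [0.5869, 0.2506, 0.1498]
tool_rot: [[0.038, 0.999, -0.0], [0.999, -0.038, -0.0], [-0.0, -0.0, -1.0]]
ft_force: [1.0, 0.7, -4.6]
grip_width: 0.0163
```

Call:
{"api": "move_arm", "payload": {"series": [[255,[0,0,-0.15],[0,0,0]],[255,[0,0,-0.15],[0,0,0]],[255,[0,0,0],[0,0,0]]]}}

```text
time_s: 8.9
position: [0.5868, 0.2506, 0.1467]
tool_rot: [[0.038, 0.999, -0.0], [0.999, -0.038, -0.0], [-0.0, -0.0, -1.0]]
ft_force: [0.3, -0.2, -3.8]
grip_width: 0.0166
```

Call:
{"api": "move_arm", "payload": {"series": [[255,[0,0,-0.15],[0,0,0]],[255,[0,0,-0.15],[0,0,0]],[255,[0,0,0],[0,0,0]]]}}

```text
time_s: 9.15
position: [0.5868, 0.2506, 0.1438]
tool_rot: [[0.038, 0.999, -0.0], [0.999, -0.038, -0.0], [-0.0, -0.0, -1.0]]
ft_force: [0.4, -0.7, -4.5]
grip_width: 0.0162
```

Call:
{"api": "move_arm", "payload": {"series": [[255,[0,0,-0.12],[0,0,0]],[255,[0,0,-0.1],[0,0,0]],[255,[0,0,0],[0,0,0]]]}}

```text
time_s: 9.4
position: [0.5869, 0.2506, 0.1417]
tool_rot: [[0.038, 0.999, -0.0], [0.999, -0.038, -0.0], [-0.0, -0.0, -1.0]]
ft_force: [0.3, -0.1, -3.7]
grip_width: 0.0162
```

Call:
{"api": "move_arm", "payload": {"series": [[255,[0,0,-0.1],[0,0,0]],[255,[0,0,-0.1],[0,0,0]],[255,[0,0,0],[0,0,0]]]}}

```text
time_s: 9.65
position: [0.5869, 0.2507, 0.1397]
tool_rot: [[0.038, 0.999, -0.0], [0.999, -0.038, -0.0], [-0.0, -0.0, -1.0]]
ft_force: [0.4, -0.5, -3.7]
grip_width: 0.0165
```

Call:
{"api": "move_arm", "payload": {"series": [[255,[0,0,-0.08],[0,0,0]],[255,[0,0,0],[0,0,0]]]}}

```text
time_s: 9.82
position: [0.5869, 0.2507, 0.139]
tool_rot: [[0.038, 0.999, -0.0], [0.999, -0.038, -0.0], [-0.0, -0.0, -1.0]]
ft_force: [-0.0, -0.8, -3.9]
grip_width: 0.0165
```

Call:
{"api": "move_arm", "payload": {"series": [[255,[0,0,-0.08],[0,0,0]],[255,[0,0,0],[0,0,0]]]}}

```text
time_s: 9.98
position: [0.5869, 0.2507, 0.1382]
tool_rot: [[0.038, 0.999, -0.0], [0.999, -0.038, -0.0], [-0.0, -0.0, -1.0]]
ft_force: [0.5, -1.0, -4.9]
grip_width: 0.0166
```

Call:
{"api": "move_arm", "payload": {"series": [[255,[0,0,-0.08],[0,0,0]],[255,[0,0,0],[0,0,0]]]}}

```text
time_s: 10.15
position: [0.5869, 0.2507, 0.1374]
tool_rot: [[0.038, 0.999, -0.0], [0.999, -0.038, -0.0], [-0.0, -0.0, -1.0]]
ft_force: [-0.2, 0.7, -3.9]
grip_width: 0.0164
```

Call:
{"api": "move_arm", "payload": {"series": [[255,[0,0,-0.08],[0,0,0]],[255,[0,0,0],[0,0,0]]]}}

```text
time_s: 10.32
position: [0.5869, 0.2507, 0.1368]
tool_rot: [[0.038, 0.999, 0.0], [0.999, -0.038, 0.0], [0.0, 0.0, -1.0]]
ft_force: [-0.4, 0.6, -4.2]
grip_width: 0.0164
```

Call:
{"api": "move_arm", "payload": {"series": [[255,[0,0,-0.06],[0,0,0]],[255,[0,0,0],[0,0,0]]]}}

```text
time_s: 10.48
position: [0.587, 0.2507, 0.1367]
tool_rot: [[0.038, 0.999, 0.001], [0.999, -0.038, 0.0], [0.0, 0.001, -1.0]]
ft_force: [-1.4, -0.5, 0.7]
grip_width: 0.0161
```

Call:
{"api": "move_arm", "payload": {"series": [[255,[0,0,-0.05],[0,0,0]],[255,[0,0,0],[0,0,0]]]}}

```text
time_s: 10.65
position: [0.587, 0.2507, 0.1366]
tool_rot: [[0.038, 0.999, 0.001], [0.999, -0.038, 0.0], [0.0, 0.001, -1.0]]
ft_force: [-2.6, -0.5, 5.0]
grip_width: 0.0167
```

Call:
{"api": "move_arm", "payload": {"series": [[255,[0,0,0],[0,0,-4]],[255,[0,0,0],[0,0,-4]],[255,[0,0,0],[0,0,-4]]]}}

```text
time_s: 10.9
position: [0.5878, 0.2504, 0.1366]
tool_rot: [[0.248, 0.969, 0.003], [0.969, -0.248, -0.0], [0.0, 0.003, -1.0]]
ft_force: [0.2, -2.7, 3.2]
grip_width: 0.0163
```

```bash
python3 -c "
from st import *
st()"
```

```text
t 10.9 pos [0.5878 0.2504 0.1366] yaw 75.62 tilt [ 0.0029 -0.0003] F [ 0.21 -2.72  3.23] T [-0.374 -0.031  0.039] w 0.0163 q [12.5 33.9 66.1 -0.1 79.8 26.9]
```

Call:
{"api": "move_arm", "payload": {"series": [[255,[0,0,0],[0,0,-2]],[255,[0,0,0],[0,0,-2]]]}}

```text
time_s: 11.07
position: [0.5877, 0.2504, 0.1366]
tool_rot: [[0.314, 0.949, 0.003], [0.949, -0.314, -0.0], [0.001, 0.003, -1.0]]
ft_force: [0.4, -1.3, 3.6]
grip_width: 0.0167
```

```bash
python3 -c "
from st import *
st()"
```

```text
t 11.0667 pos [0.5877 0.2504 0.1366] yaw 71.69 tilt [ 0.0028 -0.0003] F [ 0.38 -1.3   3.61] T [-0.357 -0.07   0.158] w 0.0167 q [12.5 33.9 66.1 -0.1 79.8 30.8]
```

Call:
{"api": "move_arm", "payload": {"series": [[255,[0,0,0],[0,0,-2]],[255,[0,0,0],[0,0,-2]]]}}

```text
time_s: 11.23
position: [0.5877, 0.2504, 0.1366]
tool_rot: [[0.379, 0.925, 0.003], [0.925, -0.379, -0.0], [0.001, 0.003, -1.0]]
ft_force: [-0.0, -1.5, 4.1]
grip_width: 0.016
```

```bash
python3 -c "
from st import *
st()"
```

```text
t 11.2333 pos [0.5877 0.2504 0.1366] yaw 67.7 tilt [ 0.0028 -0.0003] F [-0.   -1.48  4.15] T [-0.39  -0.048  0.102] w 0.016 q [12.5 33.9 66.1 -0.1 79.8 34.8]
```

Call:
{"api": "move_arm", "payload": {"series": [[255,[0,0,0],[0,0,-2]],[255,[0,0,0],[0,0,-2]]]}}

```text
time_s: 11.4
position: [0.5877, 0.2504, 0.1366]
tool_rot: [[0.443, 0.897, 0.003], [0.897, -0.443, -0.0], [0.001, 0.003, -1.0]]
ft_force: [0.1, -1.9, 3.8]
grip_width: 0.0163
```

```bash
python3 -c "
from st import *
st()"
```

```text
t 11.4 pos [0.5877 0.2504 0.1366] yaw 63.71 tilt [ 0.0028 -0.0003] F [ 0.11 -1.89  3.76] T [-0.311 -0.024  0.123] w 0.0163 q [12.5 33.9 66.1 -0.1 79.8 38.8]
```

Still only drag torque (about 0.12 N m). I'll keep going.

Call:
{"api": "move_arm", "payload": {"series": [[255,[0,0,0],[0,0,-2]],[255,[0,0,0],[0,0,-2]]]}}

```text
time_s: 11.57
position: [0.5877, 0.2504, 0.1366]
tool_rot: [[0.504, 0.863, 0.003], [0.863, -0.504, -0.0], [0.001, 0.002, -1.0]]
ft_force: [0.2, -1.7, 4.1]
grip_width: 0.0161
```

```bash
python3 -c "
from st import *
st()"
```

```text
t 11.5667 pos [0.5877 0.2504 0.1366] yaw 59.71 tilt [ 0.0027 -0.0003] F [ 0.19 -1.65  4.08] T [-0.369  0.015  0.187] w 0.0161 q [12.5 33.9 66.1 -0.1 79.8 42.8]
```

Call:
{"api": "move_arm", "payload": {"series": [[255,[0,0,0],[0,0,-2]],[255,[0,0,0],[0,0,-2]]]}}

```text
time_s: 11.73
position: [0.5877, 0.2504, 0.1367]
tool_rot: [[0.563, 0.826, 0.003], [0.826, -0.563, -0.0], [0.001, 0.002, -1.0]]
ft_force: [-0.1, -2.3, 4.0]
grip_width: 0.0163
```

```bash
python3 -c "
from st import *
st()"
```

```text
t 11.7333 pos [0.5877 0.2504 0.1367] yaw 55.7 tilt [ 0.0027 -0.0003] F [-0.07 -2.27  3.95] T [-0.385  0.065  0.108] w 0.0163 q [12.5 33.9 66.1 -0.1 79.8 46.8]
```

Call:
{"api": "move_arm", "payload": {"series": [[255,[0,0,0],[0,0,-2]],[255,[0,0,0],[0,0,-2]]]}}

```text
time_s: 11.9
position: [0.5876, 0.2504, 0.1366]
tool_rot: [[0.62, 0.785, 0.003], [0.785, -0.62, -0.0], [0.001, 0.002, -1.0]]
ft_force: [0.5, -1.6, 3.2]
grip_width: 0.0162
```

```bash
python3 -c "
from st import *
st()"
```

```text
t 11.9 pos [0.5876 0.2504 0.1366] yaw 51.7 tilt [ 0.0026 -0.0003] F [ 0.53 -1.55  3.23] T [-0.409  0.059  0.133] w 0.0162 q [12.5 33.9 66.1 -0.1 79.8 50.8]
```

Call:
{"api": "move_arm", "payload": {"series": [[255,[0,0,0],[0,0,-2]],[255,[0,0,0],[0,0,-2]]]}}

```text
time_s: 12.07
position: [0.5876, 0.2504, 0.1367]
tool_rot: [[0.673, 0.74, 0.003], [0.74, -0.673, -0.0], [0.001, 0.002, -1.0]]
ft_force: [-0.1, -2.1, 3.8]
grip_width: 0.0165
```

```bash
python3 -c "
from st import *
st()"
```

```text
t 12.0667 pos [0.5876 0.2504 0.1367] yaw 47.7 tilt [ 0.0026 -0.0003] F [-0.11 -2.14  3.8 ] T [-0.423  0.04   0.12 ] w 0.0165 q [12.5 33.9 66.1 -0.1 79.8 54.8]
```

Call:
{"api": "move_arm", "payload": {"series": [[255,[0,0,0],[0,0,-2]],[255,[0,0,0],[0,0,-2]]]}}

```text
time_s: 12.23
position: [0.5876, 0.2504, 0.1366]
tool_rot: [[0.723, 0.691, 0.003], [0.691, -0.723, -0.0], [0.002, 0.002, -1.0]]
ft_force: [-0.5, -1.1, 3.6]
grip_width: 0.0166
```

```bash
python3 -c "
from st import *
st()"
```

```text
t 12.2333 pos [0.5876 0.2504 0.1366] yaw 43.71 tilt [ 0.0025 -0.0003] F [-0.47 -1.13  3.57] T [-0.421  0.12   0.119] w 0.0166 q [12.5 33.9 66.1 -0.  79.8 58.8]
```

Call:
{"api": "move_arm", "payload": {"series": [[255,[0,0,0],[0,0,-2]],[255,[0,0,0],[0,0,-2]]]}}

```text
time_s: 12.4
position: [0.5876, 0.2504, 0.1366]
tool_rot: [[0.769, 0.639, 0.002], [0.639, -0.769, -0.0], [0.002, 0.002, -1.0]]
ft_force: [0.2, -1.3, 4.5]
grip_width: 0.0164
```

```bash
python3 -c "
from st import *
st()"
```

```text
t 12.4 pos [0.5876 0.2504 0.1366] yaw 39.71 tilt [ 0.0025 -0.0003] F [ 0.21 -1.31  4.54] T [-0.421  0.118  0.142] w 0.0164 q [12.5 33.9 66.1 -0.1 79.8 62.8]
```

Call:
{"api": "move_arm", "payload": {"series": [[255,[0,0,0],[0,0,-2]],[255,[0,0,0],[0,0,-2]]]}}

```text
time_s: 12.57
position: [0.5876, 0.2504, 0.1366]
tool_rot: [[0.812, 0.584, 0.002], [0.584, -0.812, -0.0], [0.002, 0.002, -1.0]]
ft_force: [-0.1, -1.3, 4.0]
grip_width: 0.0167
```

```bash
python3 -c "
from st import *
st()"
```

```text
t 12.5667 pos [0.5876 0.2504 0.1366] yaw 35.71 tilt [ 0.0024 -0.0003] F [-0.06 -1.28  3.95] T [-0.436  0.067  0.127] w 0.0167 q [12.5 33.9 66.1 -0.  79.8 66.8]
```

Call:
{"api": "move_arm", "payload": {"series": [[255,[0,0,0],[0,0,-2]],[255,[0,0,0],[0,0,-2]]]}}

```text
time_s: 12.73
position: [0.5875, 0.2504, 0.1366]
tool_rot: [[0.851, 0.526, 0.002], [0.526, -0.851, -0.0], [0.002, 0.001, -1.0]]
ft_force: [-0.8, -1.0, 4.1]
grip_width: 0.0163
```

```bash
python3 -c "
from st import *
st()"
```

```text
t 12.7333 pos [0.5875 0.2504 0.1366] yaw 31.71 tilt [ 0.0023 -0.0003] F [-0.75 -0.98  4.09] T [-0.424  0.122  0.144] w 0.0163 q [12.5 33.9 66.1 -0.  79.9 70.8]
```

Call:
{"api": "move_arm", "payload": {"series": [[255,[0,0,0],[0,0,-2]],[255,[0,0,0],[0,0,-2]]]}}

```text
time_s: 12.9
position: [0.5875, 0.2504, 0.1367]
tool_rot: [[0.885, 0.465, 0.002], [0.465, -0.885, -0.0], [0.002, 0.001, -1.0]]
ft_force: [-0.2, -1.0, 4.3]
grip_width: 0.0161
```

```bash
python3 -c "
from st import *
st()"
```

```text
t 12.9 pos [0.5875 0.2504 0.1367] yaw 27.71 tilt [ 0.0023 -0.0003] F [-0.23 -1.01  4.32] T [-0.325  0.162  0.141] w 0.0161 q [12.5 33.9 66.1 -0.  79.9 74.8]
```

Call:
{"api": "move_arm", "payload": {"series": [[255,[0,0,0],[0,0,-2]],[255,[0,0,0],[0,0,-2]]]}}

```text
time_s: 13.07
position: [0.5875, 0.2504, 0.1366]
tool_rot: [[0.916, 0.402, 0.002], [0.402, -0.916, -0.0], [0.002, 0.001, -1.0]]
ft_force: [-1.0, -1.2, 4.0]
grip_width: 0.0162
```

```bash
python3 -c "
from st import *
st()"
```

```text
t 13.0667 pos [0.5875 0.2504 0.1366] yaw 23.71 tilt [ 0.0023 -0.0003] F [-0.98 -1.2   4.02] T [-0.38   0.155  0.08 ] w 0.0162 q [12.5 33.9 66.1 -0.  79.9 78.8]
```

Call:
{"api": "move_arm", "payload": {"series": [[255,[0,0,0],[0,0,-2]],[255,[0,0,0],[0,0,-2]]]}}

```text
time_s: 13.23
position: [0.5875, 0.2505, 0.1367]
tool_rot: [[0.941, 0.337, 0.002], [0.337, -0.941, -0.0], [0.002, 0.001, -1.0]]
ft_force: [-0.5, -1.7, 4.0]
grip_width: 0.0162
```

```bash
python3 -c "
from st import *
st()"
```

```text
t 13.2333 pos [0.5875 0.2505 0.1367] yaw 19.71 tilt [ 0.0022 -0.0003] F [-0.48 -1.67  4.02] T [-0.373  0.189  0.132] w 0.0162 q [12.5 33.9 66.1 -0.  79.9 82.8]
```

Call:
{"api": "move_arm", "payload": {"series": [[255,[0,0,0],[0,0,-2]],[255,[0,0,0],[0,0,-2]]]}}

```text
time_s: 13.4
position: [0.5874, 0.2505, 0.1366]
tool_rot: [[0.963, 0.271, 0.002], [0.271, -0.963, -0.0], [0.002, 0.001, -1.0]]
ft_force: [-1.3, -0.8, 4.7]
grip_width: 0.0162
```

```bash
python3 -c "
from st import *
st()"
```

```text
t 13.4 pos [0.5874 0.2505 0.1366] yaw 15.71 tilt [ 0.0021 -0.0003] F [-1.26 -0.85  4.67] T [-0.361  0.188  0.127] w 0.0162 q [12.5 33.9 66.1 -0.  79.9 86.8]
```

Call:
{"api": "move_arm", "payload": {"series": [[255,[0,0,0],[0,0,-2]],[255,[0,0,0],[0,0,-1.5]]]}}

```text
time_s: 13.57
position: [0.5874, 0.2505, 0.1366]
tool_rot: [[0.977, 0.212, 0.002], [0.212, -0.977, -0.0], [0.002, 0.001, -1.0]]
ft_force: [-1.5, -2.1, 4.3]
grip_width: 0.0165
```

```bash
python3 -c "
from st import *
st()"
```

```text
t 13.5667 pos [0.5874 0.2505 0.1366] yaw 12.26 tilt [ 0.0022 -0.0004] F [-1.48 -2.05  4.32] T [-0.378  0.235  0.598] w 0.0165 q [12.5 33.9 66.1 -0.  79.9 90.3]
```

Call:
{"api": "move_arm", "payload": {"series": [[255,[0,0,0],[0,0,-2]],[255,[0,0,0],[0,0,-1.5]]]}}

```text
time_s: 13.73
position: [0.5874, 0.2506, 0.1367]
tool_rot: [[0.988, 0.152, 0.002], [0.152, -0.988, -0.0], [0.002, 0.001, -1.0]]
ft_force: [-1.0, -2.3, 3.3]
grip_width: 0.0165
```

```bash
python3 - <<'E'
from st import *
st();w=grab('wrist')
save(cv2.resize(w['color'][60:300,120:420],(800,640),interpolation=cv2.INTER_CUBIC)[:600],'w7')
E
```

```text
t 13.7333 pos [0.5874 0.2506 0.1367] yaw 8.77 tilt [ 0.0021 -0.0004] F [-1.   -2.25  3.28] T [-0.358  0.18   0.667] w 0.0165 q [12.5 33.9 66.1 -0.  79.9 93.8]
```

The torque rose from about 0.13 to 0.60 N m and then stayed level at 0.67 over another 3.5°. The clutch has slipped, by 7° at most, so I stop here. I'll ease back 3° to unload the flats (the hex has about 15° of play) and then lift straight up.

Call:
{"api": "move_arm", "payload": {"series": [[255,[0,0,0],[0,0,1.5]],[255,[0,0,0],[0,0,1.5]],[255,[0,0,0],[0,0,0]]]}}

```text
time_s: 14.03
position: [0.5875, 0.2506, 0.1366]
tool_rot: [[0.978, 0.206, 0.002], [0.206, -0.978, 0.0], [0.002, 0.0, -1.0]]
ft_force: [-2.0, -0.8, 5.3]
grip_width: 0.0165
```

```bash
python3 -c "
from st import *
st()"
```

```text
t 14.0333 pos [0.5875 0.2506 0.1366] yaw 11.9 tilt [0.0021 0.0001] F [-1.98 -0.75  5.27] T [-0.281  0.189  0.087] w 0.0165 q [12.5 33.9 66.1 -0.  79.9 90.6]
```

Call:
{"api": "move_arm", "payload": {"series": [[255,[0,0,0.1],[0,0,0.7]],[255,[0,0,0.3],[0,0,0.3]],[255,[0,0,0.4],[0,0,0]],[255,[0,0,0.5],[0,0,0]],[255,[0,0,0.6],[0,0,0]],[255,[0,0,0.8],[0,0,0]],[255,[0,0,1],[0,0,0]],[255,[0,0,1.5],[0,0,0]],[255,[0,0,1.6],[0,0,0]],[255,[0,0,0],[0,0,0]]]}}

```text
time_s: 14.87
position: [0.588, 0.2511, 0.2079]
tool_rot: [[0.975, 0.222, 0.006], [0.222, -0.975, 0.002], [0.007, -0.0, -1.0]]
ft_force: [0.5, -0.5, -2.9]
grip_width: 0.0161
```

```bash
python3 -c "
from st import *
st()"
```

```text
t 14.8667 pos [0.588  0.2511 0.2079] yaw 12.81 tilt [0.0064 0.0017] F [ 0.47 -0.49 -2.87] T [0.013 0.003 0.051] w 0.0161 q [12.5 31.  59.5  0.  89.2 89.7]
```

Call:
{"api": "move_arm", "payload": {"series": [[255,[-0.43,-3.4,0],[0,0,-2]],[255,[-0.43,-3.4,0],[0,0,-2]],[255,[-0.43,-3.4,0],[0,0,-2]],[255,[-0.43,-3.4,0],[0,0,-2]],[255,[-0.43,-3.4,0],[0,0,-2]],[255,[-0.43,-3.4,0],[0,0,-2]],[255,[-0.43,-3.4,0],[0,0,-2]],[255,[-0.43,-3.4,0],[0,0,-2]],[255,[-0.43,-3.4,0],[0,0,-0.9]],[255,[-0.43,-3.4,0],[0,0,0]]]}}

```text
time_s: 15.7
position: [0.5432, -0.0907, 0.2035]
tool_rot: [[0.997, -0.072, -0.0], [-0.072, -0.997, 0.0], [-0.0, -0.0, -1.0]]
ft_force: [1.1, -0.5, -3.4]
grip_width: 0.0166
```

Call:
{"api": "move_arm", "payload": {"series": [[255,[-0.43,-3.4,0],[0,0,0]],[255,[-0.43,-3.4,0],[0,0,0]],[255,[-0.43,-3.4,0],[0,0,0]],[255,[-0.1,-1.05,0],[0,0,0]],[255,[0,0,0],[0,0,0]],[255,[0,0,0],[0,0,0]],[255,[0,0,0],[0,0,0]]]}}

```text
time_s: 16.28
position: [0.53, -0.2006, 0.2036]
tool_rot: [[0.998, -0.071, -0.0], [-0.071, -0.998, 0.001], [-0.0, -0.001, -1.0]]
ft_force: [-0.1, -0.0, -3.1]
grip_width: 0.0164
```

```bash
python3 - <<'E'
from st import *
st();w=grab('wrist');a=env.get_image('top')
A=cv2.resize(w['color'][60:330,120:420],(444,400),interpolation=cv2.INTER_CUBIC)
B=cv2.resize(a['color'][135:225,130:210],(355,400),interpolation=cv2.INTER_CUBIC)
save(np.hstack([A,B]),'w8')
E
```

```text
t 16.2833 pos [ 0.53   -0.2006  0.2036] yaw -4.04 tilt [-0.0002  0.0007] F [-0.11 -0.04 -3.07] T [0.018 0.02  0.001] w 0.0164 q [-32.7  23.9  72.5   0.   83.7  61.3]
```

View pics/w8.png

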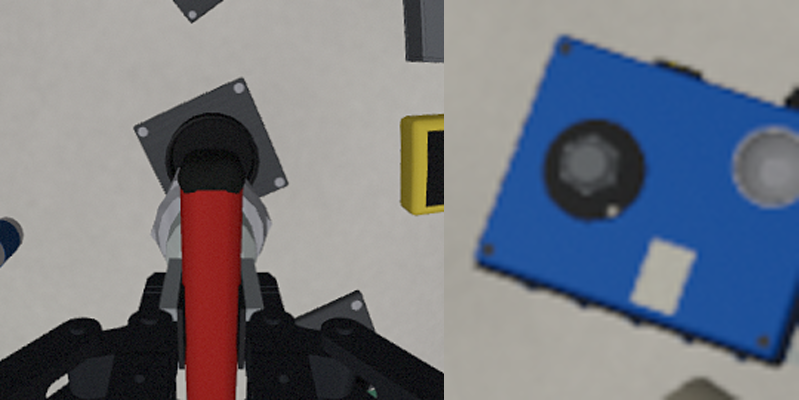

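The wrist view shows the key hanging straight above the empty cup. The top view shows the plug's dot turned about 67° clockwise. I'll lower the key now.

Call:
{"api": "move_arm", "payload": {"series": [[255,[0.05,-0.12,-2],[0,0,0]],[255,[0,0,-2],[0,0,0]],[255,[0,0,-2],[0,0,0]],[255,[0,0,-2],[0,0,0]],[255,[0,0,-1],[0,0,0]],[255,[0,0,-1],[0,0,0]],[255,[0,0,-0.5],[0,0,0]],[255,[0,0,0],[0,0,0]],[255,[0,0,0],[0,0,0]]]}}

```text
time_s: 17.13
position: [0.5309, -0.2031, 0.0993]
tool_rot: [[0.997, -0.071, 0.001], [-0.071, -0.997, -0.001], [0.001, 0.0, -1.0]]
ft_force: [-0.4, -1.0, -4.3]
grip_width: 0.0162
```

```bash
python3 -c "
from st import *
st()"
```

```text
t 17.1333 pos [ 0.5309 -0.2031  0.0993] yaw -4.09 tilt [ 0.0009 -0.0006] F [-0.43 -1.03 -4.32] T [ 0.052  0.046 -0.066] w 0.0162 q [-32.9  29.5  81.4   0.   69.   61.2]
```

Call:
{"api": "move_arm", "payload": {"series": [[255,[0,0,-0.4],[0,0,0]],[255,[0,0,-0.4],[0,0,0]],[255,[0,0,0],[0,0,0]]]}}

```text
time_s: 17.38
position: [0.5303, -0.2029, 0.0902]
tool_rot: [[0.997, -0.072, -0.001], [-0.072, -0.997, 0.0], [-0.001, -0.0, -1.0]]
ft_force: [-0.4, 1.2, -4.7]
grip_width: 0.0164
```

```bash
python3 -c "
from st import *
st()"
```

```text
t 17.3833 pos [ 0.5303 -0.2029  0.0902] yaw -4.11 tilt [-0.0005  0.0004] F [-0.38  1.2  -4.67] T [-0.016  0.015 -0.007] w 0.0164 q [-32.9  30.1  82.    0.   67.9  61.2]
```

Call:
{"api": "move_arm", "payload": {"series": [[255,[0,0.1,-0.2],[0,0,0]],[255,[0,0,-0.3],[0,0,0]],[255,[0,0,-0.3],[0,0,0]],[255,[0,0,0],[0,0,0]]]}}

```text
time_s: 17.72
position: [0.5302, -0.2018, 0.082]
tool_rot: [[0.997, -0.071, -0.001], [-0.071, -0.997, 0.001], [-0.001, -0.001, -1.0]]
ft_force: [-0.8, 0.2, -4.0]
grip_width: 0.0164
```

Call:
{"api": "move_arm", "payload": {"series": [[255,[0,0,-0.3],[0,0,0]],[255,[0,0,-0.3],[0,0,0]],[255,[0,0,-0.2],[0,0,0]],[255,[0,0,0],[0,0,0]]]}}

```text
time_s: 18.05
position: [0.5303, -0.2019, 0.0741]
tool_rot: [[0.997, -0.072, -0.001], [-0.072, -0.997, 0.001], [-0.001, -0.0, -1.0]]
ft_force: [-0.0, 0.5, -4.4]
grip_width: 0.0161
```

Call:
{"api": "move_arm", "payload": {"series": [[255,[0,0,-0.15],[0,0,0]],[255,[0,0,-0.15],[0,0,0]],[255,[0,0,0],[0,0,0]],[255,[0,0,0],[0,0,0]]]}}

```text
time_s: 18.38
position: [0.5305, -0.202, 0.0716]
tool_rot: [[0.997, -0.071, -0.0], [-0.071, -0.997, 0.0], [-0.0, -0.0, -1.0]]
ft_force: [0.1, 0.4, -4.8]
grip_width: 0.0167
```

Call:
{"api": "move_arm", "payload": {"series": [[255,[0,0,-0.08],[0,0,0]],[255,[0,0,0],[0,0,0]],[255,[0,0,0],[0,0,0]]]}}

```text
time_s: 18.63
position: [0.5305, -0.202, 0.0708]
tool_rot: [[0.997, -0.072, 0.0], [-0.072, -0.997, 0.0], [0.0, -0.0, -1.0]]
ft_force: [-0.1, -0.5, -4.0]
grip_width: 0.0162
```

Call:
{"api": "move_arm", "payload": {"series": [[255,[0,0,-0.08],[0,0,0]],[255,[0,0,0],[0,0,0]],[255,[0,0,0],[0,0,0]]]}}

```text
time_s: 18.88
position: [0.5305, -0.202, 0.07]
tool_rot: [[0.997, -0.071, -0.0], [-0.071, -0.997, 0.0], [-0.0, -0.0, -1.0]]
ft_force: [0.6, -0.5, -4.3]
grip_width: 0.0164
```

Call:
{"api": "move_arm", "payload": {"series": [[255,[0,0,-0.05],[0,0,0]],[255,[0,0,0],[0,0,0]],[255,[0,0,0],[0,0,0]]]}}

```text
time_s: 19.13
position: [0.5306, -0.202, 0.0697]
tool_rot: [[0.997, -0.071, 0.0], [-0.071, -0.997, -0.0], [0.0, 0.0, -1.0]]
ft_force: [-1.1, 1.8, -0.8]
grip_width: 0.0163
```

Call:
{"api": "move_arm", "payload": {"series": [[255,[0,0,-0.03],[0,0,0]],[255,[0,0,0],[0,0,0]],[190,[0,0,0],[0,0,0]],[180,[0,0,0],[0,0,0]],[160,[0,0,0],[0,0,0]],[120,[0,0,0],[0,0,0]],[60,[0,0,0],[0,0,0]],[0,[0,0,0],[0,0,0]],[0,[0,0,0],[0,0,0]],[0,[0,0,0],[0,0,0]]]}}

```text
time_s: 19.97
position: [0.5305, -0.202, 0.0692]
tool_rot: [[0.997, -0.071, -0.0], [-0.071, -0.997, 0.0], [-0.0, -0.0, -1.0]]
ft_force: [0.1, -0.1, -0.6]
grip_width: 0.0851
```

Call:
{"api": "move_arm", "payload": {"series": [[0,[0,0,0],[0,0,0]],[0,[0,0,0.5],[0,0,0]],[0,[0,0,1],[0,0,0]],[0,[0,0,2],[0,0,0]],[0,[0,0,3],[0,0,0]],[0,[0,0,3],[0,0,0]],[0,[0,0,3],[0,0,0]],[0,[0,0,3],[0,0,0]],[0,[0,0,0],[0,0,0]],[0,[0,0,0],[0,0,0]]]}}

```text
time_s: 20.8
position: [0.5309, -0.2022, 0.2265]
tool_rot: [[0.997, -0.071, 0.004], [-0.071, -0.997, -0.002], [0.004, 0.002, -1.0]]
ft_force: [0.0, -0.0, -0.4]
grip_width: 0.0854
```

```bash
python3 - <<'E'
from st import *
st();w=grab('wrist');a=env.get_image('scene')
A=cv2.resize(w['color'][60:330,120:420],(444,400),interpolation=cv2.INTER_CUBIC)
B=cv2.resize(a['color'][130:280,150:283],(355,400),interpolation=cv2.INTER_CUBIC)
save(np.hstack([A,B]),'w9')
E
```

```text
t 20.8 pos [ 0.5309 -0.2022  0.2265] yaw -4.1 tilt [ 0.0037 -0.0024] F [ 0.01 -0.04 -0.43] T [-0.036 -0.012 -0.002] w 0.0854 q [-32.8  23.   70.    0.   86.7  61.3]
```

View pics/w9.png

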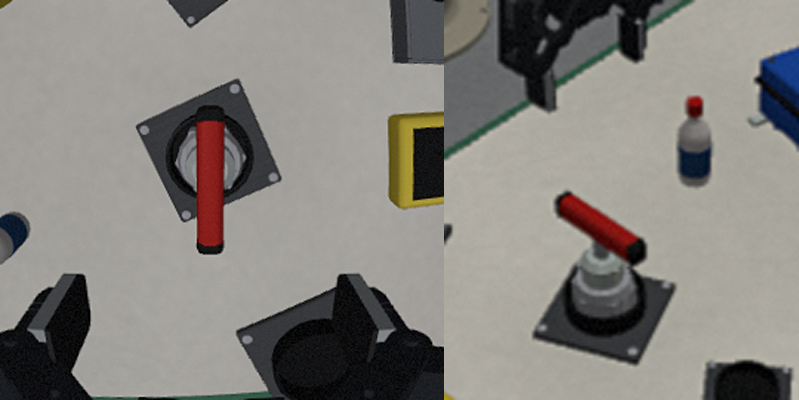

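The key stands upright in the middle cup, with the bar from (208,108) to (210,250). The gripper is clear and open, and the glue bottle is untouched.

```bash
python3 -c "
from rig import env
print(env.close_job())"
```

```text
the job is handed in; nothing more can be done
None
```

The vent plug is tightened to the clutch's set torque, the key is back upright in the middle-sized stand, and the job is handed in at about 21 s.

- **Grasp:** The first grasp closed on nothing. The real fingertips were about 30 mm farther back than the tool description says, so I opened, went 31 mm lower and gripped the bar. The opening then read 16 mm on the 18 mm bar, and the grip held throughout.
- **Seating:** The socket slid onto the hex with no side load. It came to rest with its mouth at about z = 0.079 m, pressing with about 9 N.
- **Tightening:** I turned the key in small steps against a steady torque of about 0.13 N m. After about 75° the torque rose to 0.60 N m. The next 3.5° read 0.67 N m, level within noise, so I stopped. I put the clutch slip at no more than 7°, worked out from the turning steps because I could not read it directly.
- **Lifting off:** I eased back about 3–4° within the hex play, where the torque fell to about 0.09 N m, then lifted straight up. A top view afterwards showed the plug's white dot about 67° clockwise of where it started. I did not check for loosening any other way.
- **Return:** The key touched the cup floor lightly and was released there. The last pictures show it upright and centred in the cup, with the open gripper clear of it. The glue bottle and the visible part of the meter looked undisturbed. I did not check the other bystanders again at the end.

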